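# Load the burn-in station and start it

### The arm

A 7-joint arm with a two-finger parallel gripper is mounted at the origin on the work surface. World frame = base frame: x ahead of the robot, y to its left, z up, the work surface at z = 0. Lengths are in m, angles in rad, forces in N, time in s.
With the tool pointing down it reaches from about 0.425 to 0.8 m from the base axis. Payload 8.3 kg.
Tool frame: the origin (TCP) lies at the centre of the arm's flange, where the gripper is bolted on; the fingertips stand 173 mm ahead of it and the grasp point (between the pads) lies 155 mm ahead of it (ctrl.grip_point_offset is the distance from the TCP to the grasp point, in m); x points along the fingers, z is the direction in which the jaws open and shut, and the axes are right-handed (so a half turn about x gives the same grasp; the last joint's range is limited). The gripper opens to 85 mm and grips with 20 to 120 N. Pads are 22 mm wide; open, the fingers measure 114 mm over their backs; the gripper's body (76 mm by 85 mm) begins 54 mm behind the grasp point. The pads swing forward as they close: fully open they stand 13 mm farther back than shut.
Start: joints at [-1.309, 0.383, 0.016, 1.37, -0.006, 1.388, -0.046], TCP at [0.199, 0.592, 0.405] pointing down, gripper open.
Joint ranges: [-2.95, 2.95], [-0.25, 2.06], [-1.52, 1.56], [0.18, 2.33], [-1.44, 4.58], [0.02, 2.06], [-3.01, 3.01]. Speed limits (rad/s): [2.39, 2.39, 3.01, 3.01, 3.14, 3.14, 3.14].

### API

Orientations are given as a 3x3 rotation matrix whose columns are the frame's x, y, z axes.
In Python, from bench import ctrl, vision gives the robot as it stands. The module is installed in compiled form; this text tells all that it offers. Calls block until the motion is done:
- ctrl.reach(position, orientation): joint-space move of the TCP to a pose.
- ctrl.line_to(position, orientation=None, speed=0.15, f_stop=None): straight line of the TCP; orientation=None keeps the orientation; speed is the mean speed in m/s. With f_stop (N) it stops when the force on the tool has changed by that much, and returns True; else False.
- ctrl.move_joints(angles): joint-space move.
- ctrl.move_gripper(opening, newtons=None): finger opening in m; newtons is the grip in N (None keeps the last); returns when the fingers have stopped.
- ctrl.pause(seconds).
- ctrl.ik(position, orientation): joint angles nearest the present ones, or None.
- ctrl.get_state(): the state.
- vision.camera(name): name is "scene" or "top"; returns (picture, depth): 384x512x3 uint8, red, green, blue; 384x512 float32, m along the optical axis (not along the pixel's ray), 0 where there is no reading.
- vision.camera_info(name): a dict with "K" (3x3 intrinsics, pixels), "pose" (4x4, takes a point from camera to world coordinates). Camera axes: x right, y up, looking along -z (the intrinsics and any distortion apply to the point x, -y, -z); pixel columns grow to the right and rows downward; lengths in m; the calibration is good to about 2 mm. A picture is of the moment at which its call begins. camera_info takes no time and is no camera call.
A pose or a line that the arm cannot do raises ctrl.Unreachable and nothing moves.
- ctrl.sign_off(): hands the job in, once; it reports no verdict.
Trained networks look in the newest picture that a camera, given by its name, has taken for a name from the list of things; names that differ only in an ending like _2 or _b are one class to them, and where a whole thing is asked for, a point or a joint stands for the part that bears it (a point fixed in the world has none). Each returns a list of dicts, best first, with "confidence" (0 to 1); they miss things now and then, are a little off and sometimes report something else, mostly with a low value. They report only what shows in the picture. A call takes as long as a camera call.
- vision.recognise(camera, query): "rect" ([left, top, right, bottom] in pixels, round what is visible of it).
- vision.trace(camera, query): "region" (384x512 bool, what is visible of it) and "rect" ([left, top, right, bottom] in pixels, round what is visible of it).
- vision.place_of(camera, query): "centre" ([row, column] in pixels: a listed point, or the origin of a listed thing).
The state is a dict: "t": time; "joint_pos": joint angles; "dq": joint speeds; "joint_torque": joint torques, N m; "ee_pos": TCP position; "orientation": TCP orientation; "wrist_force": force on the tool from outside, world axes, zero at the start; "moment": the same for the moment, N m; "grip_width": finger opening in m.
Only numpy, scipy, OpenCV 4.12 (cv2) and the standard library are available. Lean on these libraries where they do the work, as an engineer would, in place of code of your own. Each camera call takes 0.05 s, during which the arm holds its last target. There are 200 camera calls.

### The job

Set every laser driver module lying on the mat into a free bay of the burn-in station, upright and flat on the bay floor, with its green terminal towards the rear probe bar. Then shut the lid and turn both red turnbuttons square across its front rim so it is secured, and only after that turn the voltage knob up until its white pointer stands at the green index. Leave everything else on the bench where it is.

Things in the scene. Friction and masses are not known exactly. Their poses are not given: they have to be found in the camera images.
- station: Burn-in station, fixed; place and yaw vary. Origin on the bench under the chamber's middle; x from front (robot side) to rear, y left, z up; (x,y,z) in mm in this frame below. Chamber inside x -62..62, y -162..162, floor z 35, walls 6 thick, top z 98. Control deck on the left: y 168..288, x -68..68, top z 90. Turnbutton brackets in front: x -110..-68, y +-100..140, top z 108.
- bay0 (a point): Floor centre of the leftmost of four bays, station (-17, 108, 35); the others lie at y 36, -36, -108. Each takes one module: 90 mm (x) by 50 mm, 5 mm play all round. White probe bar behind (x 28..36, up to z 55). White blocks 12 mm long (x), 16 high, 22 wide stand at the bay corners; between them 66 mm of each bay side is free for the fingers down to the floor.
- lid (a joint): Lid, 136 x 336 x 10 mm metal frame with clear window, hinged along the chamber's rear top edge (station x 68, z 98), opening up and back. 0 = shut on the chamber walls (top face z 108), pi/2 = upright, stop at 1.8. Starts open at 1.6 to 1.75. Friction hinge (0.4 Nm): stays where it is left; about 4 N at the tab moves it.
- lid_tab (a point): Black pull tab at the middle of the lid's front edge: 60 mm wide, 8 mm thick, sticking out 27 mm. This point is in its middle, 150 mm from the hinge line, 5 mm above the lid's underside. Site axes move with the lid: -x from hinge to tab, y along the hinge, z out of the lid's outer face. The tab can be pinched, or the lid pushed over from behind and then down.
- lid_hinge (a point): Middle of the lid's hinge line, station (68, 0, 98). Axes of the lid, as for the tab.
- turn_left (a joint): Left turnbutton: steel bar with upright red wing on a vertical pivot, station (-90, 120). 0 = parked, bar pointing outwards (station +y), clear of the lid; grows clockwise from above to its stop pi/2 = bar pointing to station +x, square across the lid's rim, 23 mm over it. Starts 0 to 0.25. Friction 0.04 Nm, stays. Turned early, it bars the lid from shutting.
- turn_right (a joint): Right turnbutton, mirror image, pivot at station (-90, -120). 0 = parked, pointing outwards (station -y); grows anticlockwise from above to its stop pi/2 = pointing to station +x across the lid. Starts 0 to 0.25.
- turn_left_wing (a point): On the left turnbutton's pivot axis, half-way up its red wing (z 127). Wing: 8 mm thick, 40 mm long along the bar (16 mm behind to 24 mm ahead of the axis), z 116..138. Bar below it: 16 mm wide, from 12 mm behind to 45 mm ahead, z 110..116 (2 mm over the shut lid). Site x points along the bar.
- turn_right_wing (a point): The same point on the right turnbutton, same sizes.
- knob (a joint): Voltage knob on the deck, vertical axis at station (-8, 228). 0 = lowest, pointer towards front left (135 degrees anticlockwise from station +x); grows clockwise from above, up to 4.71 (270 degrees). Starts 0 to 0.3. Friction 0.03 Nm, stays.
- knob_grip (a point): On the knob's axis, half-way up its black grip bar (z 111). Bar: 50 mm long along the pointer, 12 mm thick, z 99..123, on a round skirt 56 mm across, z 92..99. Site x points along the white pointer line.
- knob_tip (a point): Pointer end of the grip bar, 28 mm from the axis, z 111 (white line on top and down this end). Site x points outwards along the pointer.
- mark (a point): Green index on the fixed dark ring round the knob (60 to 88 mm across), 37 mm from the knob's axis. Where it stands varies: 1.1 to 2.36 rad clockwise of the knob's 0. Site x points outwards from the axis.
- mod0_c (a point): Laser driver module. Black block 80 (x) x 40 (y) x 38 (z) mm, 0.2 to 0.4 kg. Its centre, 20 mm above its underside. On top: steel cap (12 mm high) towards -x, green terminal (9 mm high) at the +x end. Two to four modules are present, upright on the blue-grey mat, left, green end within 35 degrees of world +x; absent ones read None.
- mod1_c (a point): Laser driver module, the same as mod0, its centre.
- mod2_c (a point): Laser driver module, the same as mod0, its centre.
- mod3_c (a point): Laser driver module, the same as mod0, its centre.
- fitting: Bystander: small brass hose fitting, 26 mm across, 45 mm tall, standing. Origin in the middle of its underside.
- tape: Bystander: roll of yellow tape lying flat, 72 mm across, 19 mm high. Origin in the middle of its underside.
- driver: Bystander: screwdriver with orange handle, 170 mm long, lying. Origin in the middle of its underside (screwdriver: lies along its x).
- hood: Bystander: grey connector hood, 44 x 34 x 70 mm, standing. Origin in the middle of its underside.
- fan: Bystander: black axial fan, 80 x 80 x 25 mm, lying flat. Origin in the middle of its underside.
- ipa: Bystander: white squeeze bottle with blue cap, 52 mm across, 130 mm tall. Origin in the middle of its underside.

How it is judged:
On the way, in this order (a step that is already met when the one before it is completed fails the run):
1. all modules present are seated in bays, green terminal to the rear (x of mod0_c in the frame of station between -0.027 and -0.007 m and y of mod0_c in the frame of station between -0.125 and 0.125 m and z of mod0_c in the frame of station between 0.048 and 0.06 m and angle between each of mod0_c, mod1_c, mod2_c, mod3_c's own z axis and vertical below 0.12 rad and angle between the x axis of each of mod0_c, mod1_c, mod2_c, mod3_c and the x axis of station, either way round below 0.2 rad and x of lid_hinge in the frame of mod0_c above 0 m and x of mod1_c in the frame of station between -0.027 and -0.007 m and y of mod1_c in the frame of station between -0.125 and 0.125 m and z of mod1_c in the frame of station between 0.048 and 0.06 m and x of lid_hinge in the frame of mod1_c above 0 m and x of mod2_c in the frame of station between -0.027 and -0.007 m and y of mod2_c in the frame of station between -0.125 and 0.125 m and z of mod2_c in the frame of station between 0.048 and 0.06 m and x of lid_hinge in the frame of mod2_c above 0 m and x of mod3_c in the frame of station between -0.027 and -0.007 m and y of mod3_c in the frame of station between -0.125 and 0.125 m and z of mod3_c in the frame of station between 0.048 and 0.06 m and x of lid_hinge in the frame of mod3_c above 0 m), for 0.3 s.
2. the lid is shut over them (all of step 1 and value of joint lid below 0.04 rad), for 0.2 s.
3. both turnbuttons are turned across the shut lid (value of joint lid below 0.04 rad and value of joint each of turn_left, turn_right above 1.35 rad), for 0.2 s.
4. the knob's pointer stands at the green index (all of step 3 and angle between the x axis of knob_tip and the x axis of mark, either way round below 0.13 rad and horizontal distance between knob_tip and mark below 0.02 m), for 0.2 s.
At the end, for the whole second after the job is handed in: Every module flat and upright in a bay (centre within 10 mm of the bay middle front to back, yaw within 0.2 rad), green terminal to the rear; lid within 0.04 rad of shut; both turnbuttons turned at least 1.35 rad; pointer within 0.13 rad of the green index; all at rest (all of step 1 and all of step 4 and linear speed of each of mod0, mod1, mod2, mod3 below 0.03 m/s); the robot touches nothing.
It fails at once if the knob is turned up (above 0.6 rad) before the lid is shut and both turnbuttons are across it (value of joint knob above 0.6 rad and (value of joint lid above 0.06 rad or value of joint any of turn_left, turn_right below 1.2 rad)).
It fails at once if a bystander is shifted by more than 6 cm (distance of any of fitting, tape, driver, hood, fan, ipa from where it was at the start of the episode above 0.06 m).
Of mod0, mod1, mod2, mod3 only 2 to 4 are there at a start; the rules pass over those that are not, and their reading is None.
At some moment in a run one of mod0, mod1, mod2, mod3 may be knocked a few centimetres aside while the robot is not near it.
Once in a run the grip may slacken for a moment while it holds something.
It also fails if it takes over 210 s, if anything falls off the work surface, if the arm or the gripper's body presses on something with over 40 N, if the wrist force passes 120 N, or if a joint passes its speed limit or range.

## Working session

There is one attempt and no reset: what is moved stays moved. The work goes in short steps, each a Python script; the robot and the scene stay as the last script left them, time stands still between calls to the robot, and variables do not carry over. Pictures are saved under pics/ and viewed, about 12 in all and at most 16, crops included, and the job is handed in when it is done.

```bash
mkdir -p pics; ls; python3 - <<'E'
from bench import ctrl, vision
import cv2, numpy as np
for n in ["scene","top"]:
    im,d=vision.camera(n); cv2.imwrite(f"pics/{n}0.png",im[:,:,::-1]); np.save(f"{n}_d.npy",d)
    i=vision.camera_info(n); print(n,{k:np.round(v,4).tolist() if not isinstance(v,str) else v for k,v in i.items()})
s=ctrl.get_state(); print(s["t"],s["ee_pos"],s["orientation"],ctrl.grip_point_offset)
E
```

```text
pics
scene {'K': [[415.3135, 0.0, 252.9877], [0.0, 415.3135, 195.553], [0.0, 0.0, 1.0]], 'pose': [[-0.6055, -0.6624, 0.4411, 0.9924], [0.7958, -0.5016, 0.3392, 0.4958], [-0.0034, 0.5564, 0.8309, 0.9822], [0.0, 0.0, 0.0, 1.0]]}
top {'K': [[386.7213, 0.0, 253.6242], [0.0, 386.7213, 184.6346], [0.0, 0.0, 1.0]], 'pose': [[0.0049, 0.992, -0.1263, 0.3548], [-0.9998, 0.0022, -0.0216, 0.1098], [-0.0212, 0.1264, 0.9918, 1.2461], [0.0, 0.0, 0.0, 1.0]]}
0.1 [0.19935581 0.59220791 0.40380406] [[-5.22022404e-04 -9.47734708e-01  3.19059007e-01]
 [-1.63999833e-03  3.19059433e-01  9.47733290e-01]
 [-9.99998519e-01 -2.85182279e-05 -1.72083951e-03]] 0.1547
```

View pics/scene0.png

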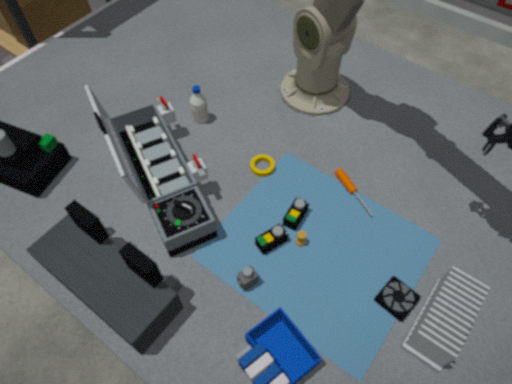

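View pics/top0.png

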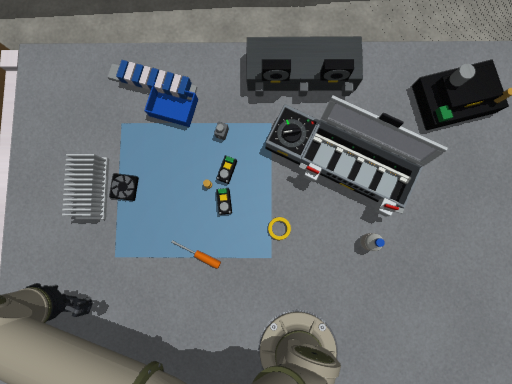

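The top view shows two modules, at about (223,202) and (227,170), with the brass fitting close by at (207,184). The station sits near (345,160), lid open and all four bays empty. Next I'll measure positions.

```bash
cat > h.py <<'E'
from bench import ctrl, vision
import numpy as np, cv2
from scipy.optimize import least_squares
INF={n:vision.camera_info(n) for n in("scene","top")}
def ray(n,rc):
    K,P=INF[n]["K"],np.array(INF[n]["pose"])
    d=np.array([(rc[1]-K[0][2])/K[0][0],-(rc[0]-K[1][2])/K[1][1],-1.])
    return P[:3,3],P[:3,:3]@d
def at_z(n,rc,z):
    o,d=ray(n,rc); return o+d*(z-o[2])/d[2]
def cloud(n,depth):
    r,c=np.mgrid[:depth.shape[0],:depth.shape[1]]; K,P=INF[n]["K"],np.array(INF[n]["pose"])
    p=np.stack([(c-K[0][2])/K[0][0]*depth,-(r-K[1][2])/K[1][1]*depth,-depth],-1)
    return p@P[:3,:3].T+P[:3,3]
def snap(n,save=None):
    im,d=vision.camera(n)
    if save: cv2.imwrite(f"pics/{save}.png",im[:,:,::-1])
    return im,d
def pts(n,q,k=1): return [(round(float(e["confidence"]),2),np.array(e["centre"])) for e in vision.place_of(n,q)[:k]]
def R_down(a):  # tool down; jaw axis z at world angle a
    x=np.array([0,0,-1.]); z=np.array([np.cos(a),np.sin(a),0]); return np.column_stack([x,np.cross(z,x),z])
E
python3 - <<'E'
from h import *
Z={"turn_left_wing":.127,"turn_right_wing":.127,"knob_grip":.111,"knob_tip":.111,"mark":.092,"bay0":.035,"lid_hinge":.098}
for n in("top","scene"):
    im,d=snap(n); X=cloud(n,d)
    for q,z in Z.items():
        for c,rc in pts(n,q): print(n,q,c,rc.round(1),at_z(n,rc,z).round(4))
    for c,rc in pts(n,"lid_tab"): print(n,"tab",c,rc.round(1),X[int(rc[0]),int(rc[1])].round(3))
    for c,rc in pts(n,"mod0_c",4): print(n,"mod",c,rc.round(1),at_z(n,rc,.02).round(4))
    for q in("fitting","tape","hood","ipa"):
        for c,rc in pts(n,q): print(n,q,c,at_z(n,rc,0).round(3))
print(ctrl.get_state()["t"])
E
```

```text
top turn_left_wing 0.55 [171.1 315.3] [ 0.5376 -0.0458  0.127 ]
top turn_right_wing 0.67 [204.7 388.2] [ 0.44   -0.2534  0.127 ]
top knob_grip 0.78 [130.6 292.4] [0.6634 0.0188 0.111 ]
top knob_tip 0.78 [131.3 284. ] [0.6613 0.044  0.111 ]
top mark 0.81 [119.9 291.4] [0.7023 0.02   0.092 ]
top bay0 0.59 [158.4 322.2] [ 0.5935 -0.081   0.035 ]
top lid_hinge 0.65 [143.1 371.9] [ 0.6281 -0.2212  0.098 ]
top tab 0.72 [118.5 390.5] [ 0.657 -0.224  0.259]
top mod 0.65 [204.3 222.5] [0.4477 0.2353 0.02  ]
top mod 0.32 [240.6 368.8] [ 0.3358 -0.2237  0.02  ]
top fitting 0.5 [0.523 0.284 0.   ]
top tape 0.53 [0.371 0.06  0.   ]
top hood 0.7 [0.69  0.234 0.   ]
top ipa 0.86 [ 0.338 -0.22   0.   ]
scene turn_left_wing 0.72 [161.2 198.4] [ 0.5386 -0.0333  0.127 ]
scene turn_right_wing 0.68 [104.4 165.1] [ 0.4389 -0.2503  0.127 ]
scene knob_grip 0.9 [206.9 181.3] [0.6643 0.0189 0.111 ]
scene knob_tip 0.6 [212.3 191.3] [0.661  0.0492 0.111 ]
scene mark 0.91 [219.6 178.7] [0.6886 0.0288 0.092 ]
scene bay0 0.58 [186.7 172.1] [ 0.6021 -0.0886  0.035 ]
scene lid_hinge 0.81 [155.1 125.2] [ 0.6285 -0.2257  0.098 ]
scene tab 0.9 [124.3 101.7] [ 0.66  -0.218  0.251]
scene mod 0.75 [212.3 294.5] [0.4572 0.2259 0.02  ]
scene fitting 0.65 [0.521 0.285 0.   ]
scene hood 0.67 [0.691 0.24  0.   ]
scene ipa 0.86 [ 0.331 -0.233  0.   ]
1.5
```

```bash
cat >> h.py <<'E'
def modules():
    """top-view depth: black-block rectangles by height, green end by colour -> [(x,y,yaw)]"""
    im,d=snap("top"); X=cloud("top",d); hsv=cv2.cvtColor(im,cv2.COLOR_RGB2HSV)
    up=(X[...,2]>.022)&(X[...,2]<.065)&(X[...,0]>.25)&(X[...,0]<.78)&(X[...,1]>.07)&(X[...,1]<.6)
    out=[]; nl,lab=cv2.connectedComponents(up.astype(np.uint8))
    for k in range(1,nl):
        m=lab==k
        g=cv2.dilate(m.astype(np.uint8),np.ones((3,3)))>0
        g&=(hsv[...,0]>45)&(hsv[...,0]<80)&(hsv[...,1]>120)&(hsv[...,2]>60)
        if m.sum()<80 or g.sum()<5: continue
        P=X[m]; (c,s,a)=cv2.minAreaRect((P[:,:2]*1000).astype(np.float32))
        a=np.radians(a if s[0]>s[1] else a+90)
        gc=np.median(X[g][:,:2],0); v=gc-np.array(c)/1000
        if v@[np.cos(a),np.sin(a)]<0: a+=np.pi
        out.append((c[0]/1000,c[1]/1000,np.angle(np.exp(1j*a)),np.round(s,0),int(m.sum()),np.round(gc,3)))
    return out
E
python3 - <<'E'
from h import *
for m in modules(): print(m)
L=np.array([[-90,120],[-90,-120],[-8,228],[-17,108],[68,0]])/1000
T=np.array([[.5376,-.0458],[.44,-.2534],[.6634,.0188],[.5935,-.081],[.6281,-.2212]])
S=np.array([[.5386,-.0333],[.4389,-.2503],[.6643,.0189],[.6021,-.0886],[.6285,-.2257]])
f=lambda p,l:np.array([[np.cos(p[2]),-np.sin(p[2])],[np.sin(p[2]),np.cos(p[2])]])@l
def res(p): return np.concatenate([(np.array([f(p,l) for l in L])+p[:2]-Q).ravel() for Q in(T,S)])
r=least_squares(res,[.57,-.19,-.42],loss="soft_l1",f_scale=.004); print(r.x); print((res(r.x)*1000).reshape(-1,2).round(1))
# refine with depth: red wings, deck edges
im,d=snap("top"); X=cloud("top",d)
deck=(abs(X[...,2]-.09)<.006)&(X[...,0]>.45)
c,s,a=np.array([f(r.x,[-0.0,.228])+r.x[:2]]),0,0; print("deck pred",c)
near=np.linalg.norm(X[...,:2]-c[0],axis=-1)<.11
P=X[deck&near]; print(cv2.minAreaRect((P[:,:2]*1000).astype(np.float32)),len(P))
im2,d2=snap("scene")
o=[]
for n,I,x0,y0 in(("top",im,255,80),("scene",im2,80,80)):
    o.append(cv2.resize(I[y0:y0+140,x0:x0+195],(780,560),interpolation=cv2.INTER_CUBIC))
cv2.imwrite("pics/st_top.png",o[0][:,:,::-1])
hsv=cv2.cvtColor(im,cv2.COLOR_RGB2HSV)
for n,I,D in(("top",im,d),("scene",im2,d2)):
    h=cv2.cvtColor(I,cv2.COLOR_RGB2HSV); C=cloud(n,D); k=f(r.x,[-.008,.228])+r.x[:2]
    g=(h[...,0]>45)&(h[...,0]<80)&(h[...,1]>110)&(h[...,2]>60)&(np.hypot(C[...,0]-k[0],C[...,1]-k[1])<.06)
    rc=np.argwhere(g); print(n,len(rc),rc.mean(0) if len(rc) else None, at_z(n,rc.mean(0),.092) if len(rc) else None, np.unique(rc,axis=0).tolist()[:12])
E
```

```text
(0.560363037109375, 0.22448599243164064, np.float64(-0.33966036437703306), array([40., 80.]), 336, array([0.589, 0.214]))
(0.4580921325683594, 0.23132577514648436, np.float64(0.1256902761688923), array([80., 40.]), 334, array([0.489, 0.234]))
[ 0.5679425  -0.18859867 -0.46441129]
[[ 3.6  4.8]
 [-6.3 -2.2]
 [-0.5  0. ]
 [ 7.6 -3.4]
 [ 0.6  2.1]
 [ 2.6 -7.7]
 [-5.2 -5.3]
 [-1.4 -0.1]
 [-1.   4.2]
 [ 0.2  6.6]]
deck pred [[0.6700629 0.0152528]]
((660.9521484375, 3.4946060180664062), (151.79550170898438, 136.0291290283203), 64.05462646484375) 1338
top 16 [121.5625 288.375 ] [0.69706559 0.02933277 0.092     ] [[119, 286], [119, 287], [120, 286], [120, 287], [121, 286], [121, 287], [121, 288], [121, 307], [122, 286], [122, 287], [122, 288], [123, 287]]
scene 34 [221.82352941 177.32352941] [0.69531255 0.03041604 0.092     ] [[218, 177], [218, 178], [219, 177], [219, 178], [219, 179], [219, 180], [220, 177], [220, 178], [220, 179], [220, 180], [221, 176], [221, 177]]
```

View pics/st_top.png

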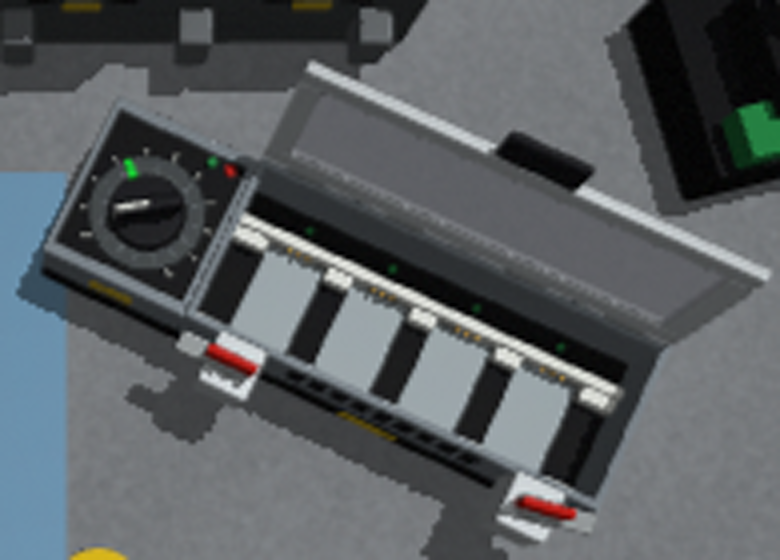

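```bash
python3 - <<'E'
from h import *
p0=np.array([.568,-.1886,-.4644])
def to_st(p,XY): 
    c,s=np.cos(p[2]),np.sin(p[2]); return (XY-p[:2])@np.array([[c,-s],[s,c]])
for n in("top","scene"):
    im,d=snap(n); X=cloud(n,d); h=cv2.cvtColor(im,cv2.COLOR_RGB2HSV)
    S=to_st(p0,X[...,:2]); z=X[...,2]
    red=((h[...,0]<8)|(h[...,0]>172))&(h[...,1]>130)&(z>.105)&(z<.145)
    for sg in(1,-1):
        m=red&(np.hypot(S[...,0]+.09,S[...,1]-sg*.12)<.06)
        P=X[m]; print(n,sg,m.sum(),P.mean(0).round(4),"mid",((P.min(0)+P.max(0))/2).round(4), cv2.minAreaRect((P[:,:2]*1000).astype(np.float32)), "st",to_st(p0,P[:,:2]).mean(0).round(4))
    body=(z>.083)&(z<.105)&(abs(S[...,0])<.09)&(S[...,1]<.31)&(S[...,1]>-.19)
    # front edge
    e=[]
    for y in np.arange(-.16,.285,.01):
        if .09<abs(y)<.15: continue
        m=body&(abs(S[...,1]-y)<.005); v=S[...,0][m]
        if len(v): e.append((y,v.min()))
    e=np.array(e); k=np.polyfit(e[:,0],e[:,1],1); r=e[:,1]-np.polyval(k,e[:,0]); g=abs(r)<.004; k=np.polyfit(e[g,0],e[g,1],1)
    print("front",k.round(4),g.sum(),len(e),"x at y=.06",np.polyval(k,.06))
    l=[S[...,1][body&(abs(S[...,0]-x)<.005)].max() for x in np.arange(-.05,.055,.01)]
    print("left",np.round(l,4),"kf",np.polyfit(np.arange(-.05,.055,.01),l,1).round(3))
E
```

```text
top 1 41 [ 0.5407 -0.0355  0.1359] mid [ 0.5409 -0.0355  0.132 ] ((541.1830444335938, -35.74104309082031), (35.89849090576172, 6.134586811065674), 62.66576385498047) st [-0.093   0.1247]
top -1 45 [ 0.4336 -0.2589  0.1366] mid [ 0.4341 -0.2591  0.1327] ((434.1990051269531, -259.10028076171875), (38.145545959472656, 7.686180591583252), 74.7504653930664) st [-0.0886 -0.123 ]
front [-0.0118 -0.0683] 34 34 x at y=.06 -0.0690287305650647
left [0.2884 0.2886 0.2884 0.289  0.2892 0.289  0.2889 0.2891 0.2893 0.2892
 0.2893] kf [0.009 0.289]
scene 1 33 [ 0.5455 -0.0342  0.1364] mid [ 0.5442 -0.0353  0.1332] ((544.82666015625, -35.98521423339844), (33.810890197753906, 6.633639812469482), 63.171390533447266) st [-0.0893  0.128 ]
scene -1 29 [ 0.4385 -0.2561  0.136 ] mid [ 0.4374 -0.2573  0.1354] ((437.58990478515625, -257.1592102050781), (32.878204345703125, 7.066616058349609), 77.20298767089844) st [-0.0855 -0.1184]
front [-0.0129 -0.0656] 34 34 x at y=.06 -0.06635660460041182
left [0.2887 0.2875 0.2884 0.2883 0.2881 0.2887 0.288  0.2896 0.2895 0.2885
 0.29  ] kf [0.014 0.289]
```

```bash
cat >> h.py <<'E'
ST=np.array([.569,-.188,-.452]); G=ctrl.grip_point_offset
def w(x,y,z):
    c,s=np.cos(ST[2]),np.sin(ST[2]); return np.array([ST[0]+c*x-s*y,ST[1]+s*x+c*y,z])
def tcp(p): return np.array(p)+[0,0,G]      # grasp point -> TCP, tool down
def st(): return ctrl.get_state()
def pick_place(m,bay,sgn):
    a=m[2]+sgn*np.pi/2; A=ST[2]+sgn*np.pi/2
    ctrl.move_gripper(.070,60)
    ctrl.reach(tcp([m[0],m[1],.15]),R_down(a)); ctrl.line_to(tcp([m[0],m[1],.024]),speed=.15)
    ctrl.move_gripper(.02,60); print("grip",st()["grip_width"])
    ctrl.line_to(tcp([m[0],m[1],.23]),speed=.2); print("lift",st()["grip_width"])
    b=w(-.017,[.108,.036,-.036,-.108][bay],0)
    ctrl.reach(tcp([b[0],b[1],.23]),R_down(A)); print("over",st()["grip_width"],st()["t"])
    ctrl.line_to(tcp([b[0],b[1],.10]),speed=.2)
    hit=ctrl.line_to(tcp([b[0],b[1],.057]),speed=.06,f_stop=10)
    s=st(); print("down",hit,s["ee_pos"]-G*np.array([0,0,1]),s["grip_width"],s["wrist_force"].round(1) if hasattr(s["wrist_force"],"round") else s["wrist_force"])
    return hit
E
python3 - <<'E'
from h import *
M=modules()
for m in M: print(m)
m=min(M,key=lambda m:m[0]); b=w(-.017,.108,.23); print(b,w(-.017,-.036,.23),w(.12,0,0))
for s in(1,-1):
    q1=ctrl.ik(tcp([m[0],m[1],.15]),R_down(m[2]+s*np.pi/2)); q2=ctrl.ik(tcp(b),R_down(ST[2]+s*np.pi/2))
    print(s,None if q1 is None else np.round(q1,2),None if q2 is None else np.round(q2,2))
E
```

```text
(0.5603081665039062, 0.22411578369140625, np.float64(-0.3399205552155336), array([40., 80.]), 333, array([0.589, 0.214]))
(0.4585037536621094, 0.23105952453613282, np.float64(0.12517638594704789), array([80., 40.]), 336, array([0.489, 0.235]))
[ 0.6008779  -0.08342085  0.23      ] [ 0.53798366 -0.2129597   0.23      ] [ 0.67694904 -0.24041187  0.        ]
1 [-0.75  0.22  0.25  1.82 -0.06  1.11  1.22] [-0.54  0.46  0.89  1.49 -0.36  1.37  1.48]
-1 [-1.02  0.24  0.57  1.83 -0.14  1.11 -1.85] [-0.75  0.71  1.36  1.49 -0.69  1.49 -1.41]
```

```bash
python3 - <<'E'
from h import *
m=min(modules(),key=lambda m:m[0]); print(m)
pick_place(m,0,1)
snap("top","p1t"); im,_=snap("scene")
cv2.imwrite("pics/p1s.png",cv2.resize(im[60:260,60:330],(800,592))[:,:,::-1])
E
```

```text
(0.45855126953125, 0.23109236145019532, np.float64(0.11564244401451076), array([80., 40.]), 336, array([0.487, 0.235]))
grip 0.03930804601434016
lift 0.03932491274807309
over 0.03917529242934024 7.675
down True [ 0.60042034 -0.08324542  0.05982918] 0.03907612646583804 [-0.5 -0.1  4.8]
```

View pics/p1s.png

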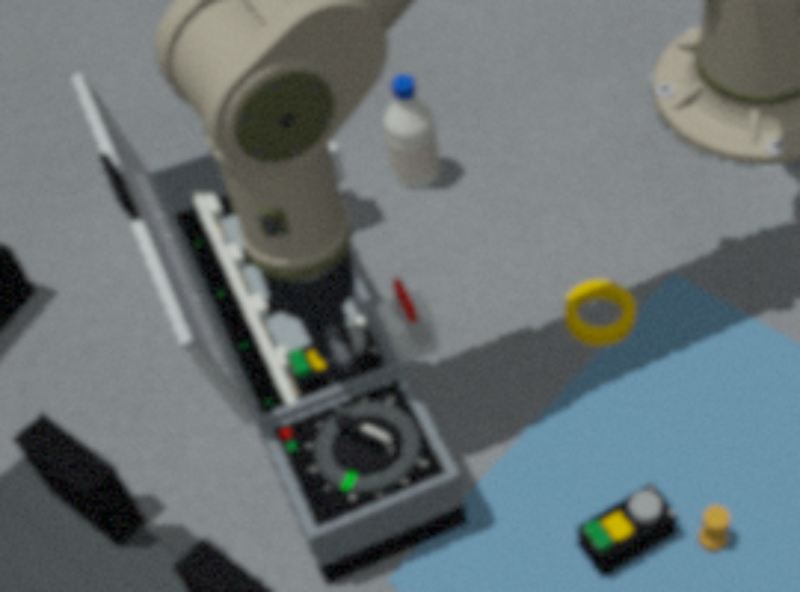

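The scene crop shows the module down in the left bay, green end at the probe bar (crop pixel 300,360). Contact came at z .0598 and I expected .059. I'll release it and do the second module.

```bash
cat >> h.py <<'E'
def release():
    ctrl.move_gripper(.054); p=st()["ee_pos"]; ctrl.line_to([p[0],p[1],.23+G],speed=.2)
def seated():
    """modules in chamber from top depth, station coords of body top (z~.073)"""
    im,d=snap("top"); X=cloud("top",d); c,s=np.cos(ST[2]),np.sin(ST[2])
    S=(X[...,:2]-ST[:2])@np.array([[c,-s],[s,c]]); z=X[...,2]
    m=(z>.062)&(z<.1)&(S[...,0]>-.061)&(S[...,0]<.027)&(abs(S[...,1])<.158)
    nl,lab=cv2.connectedComponents(m.astype(np.uint8)); o=[]
    for k in range(1,nl):
        P=S[lab==k]; Zk=z[lab==k]
        if len(P)>100:
            r=cv2.minAreaRect((P*1000).astype(np.float32)); o.append((np.round(r[0],1),np.round(r[1],0),round(r[2],1),len(P),np.median(Zk).round(4)))
    return o
E
python3 - <<'E'
from h import *
release()
ctrl.reach(tcp([.55,.08,.26]),R_down(ST[2]+np.pi/2))
print(seated()); M=modules(); print(M)
pick_place(M[0],2,1)
E
```

```text
[(array([-17.6, 108.6]), array([78., 40.]), 0.1, 328, np.float64(0.0757))]
[(0.5604178466796875, 0.22466543579101564, np.float64(-0.34149315183922574), array([42., 80.]), 332, array([0.589, 0.214]))]
grip 0.03901838116299287
lift 0.0395892175101681
over 0.03914196061721406 16.5667
down True [ 0.53755708 -0.21267378  0.05987715] 0.03880584269467447 [-0.9  0.7  4.3]
```

```bash
python3 - <<'E'
from h import *
release()
p=st()["ee_pos"]; ctrl.line_to([p[0],p[1],.47],speed=.2)
R=R_down(ST[2]+np.pi/2)
def tip(x,z,y=0): return w(x,y,z+.173)
im,d=snap("top")
for c,rc in pts("top","lid_tab"): print(c,cloud("top",d)[int(rc[0]),int(rc[1])])
print(seated())
for q in [tip(.135,.29),tip(.135,.225),tip(.0,.24),tip(-.056,.108)]:
    s=ctrl.ik(q,R); print(q.round(3),None if s is None else np.round(s,2))
ctrl.move_gripper(0.0)
print(st()["t"])
cv2.imwrite("pics/p2.png",cv2.resize(im[70:230,250:460],(800,610))[:600,:,::-1])
E
```

```text
0.55 [ 0.65496707 -0.22258599  0.24704735]
[(array([-18.1, 108.6]), array([78., 40.]), 0.5, 329, np.float64(0.0765)), (array([-18.3, -35. ]), array([40., 77.]), 89.4, 349, np.float64(0.0761))]
[ 0.69  -0.247  0.463] [-0.05  0.73  0.79  0.89 -0.5   1.68  1.66]
[ 0.69  -0.247  0.398] [-0.09  0.74  0.78  1.03 -0.49  1.54  1.68]
[ 0.569 -0.188  0.413] [-0.31  0.39  0.78  1.46 -0.28  1.4   1.6 ]
[ 0.519 -0.164  0.281] [-0.36  0.38  0.76  1.79 -0.29  1.09  1.61]
20.575
```

View pics/p2.png

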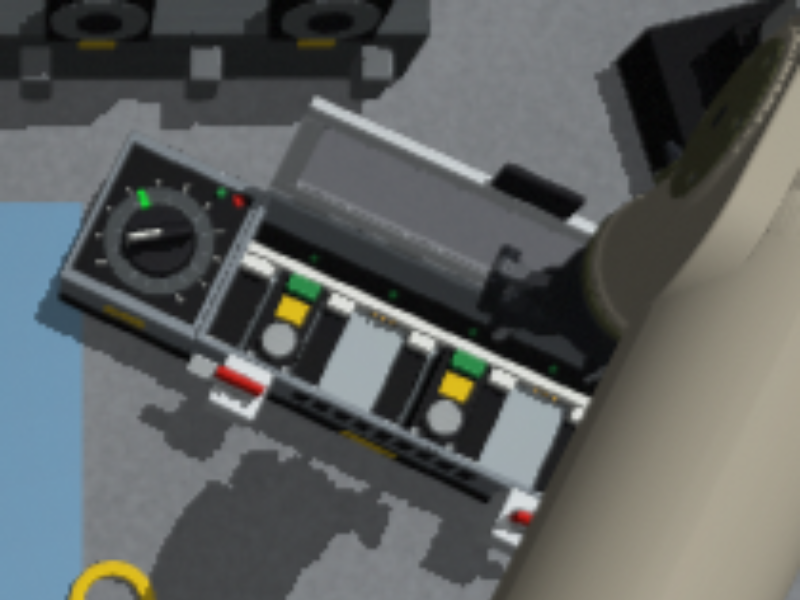

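Both modules are seated with their green ends to the rear bar: module centres x about -18 mm, y 109 and -35 mm, near-zero yaw. Now the lid.

```bash
python3 - <<'E'
from h import *
R=R_down(ST[2]+np.pi/2)
def tip(x,z,y=0): return w(x,y,z+.173)
ctrl.line_to(tip(.138,.297),R,speed=.15)
ctrl.line_to(tip(.138,.228),speed=.15)
print("t",st()["t"])
r=.137
for th in [1.65,1.5,1.35,1.2,1.05,.9,.75,.6,.45,.3,.15,.05]:
    c=np.array([.068-r*np.cos(th)+.010*np.sin(th)+.011, .098+r*np.sin(th)+.010*np.cos(th)])
    hit=ctrl.line_to(tip(c[0],c[1]),speed=.1,f_stop=30)
    print(th,hit,np.round(st()["wrist_force"],1))
    if hit: break
else:
    hit=ctrl.line_to(tip(-.058,.104),speed=.03,f_stop=12); s=st(); print("press",hit,s["ee_pos"][2]-.173,np.round(s["wrist_force"],1))
print(st()["t"])
E
```

```text
t 22.4
1.65 False [-0.6 -0.2  0.7]
1.5 False [ 0.1 -0.3 -0.5]
1.35 False [ 1.1  0.3 -0.3]
1.2 False [0.4 0.1 1.1]
1.05 False [ 0.2  0.4 -0. ]
0.9 False [0.1 0.4 0.4]
0.75 False [ 0.3 -0.1 -0.2]
0.6 False [-0.4 -0.4 -0.3]
0.45 False [0.8 0.7 0. ]
0.3 False [0.3 0.  1.6]
0.15 False [-0.1 -0.1  0.4]
0.05 False [ 1.6 -0.2  0.2]
press True 0.1084858208580704 [-2.2  1.3  8.2]
27.1167
```

```bash
python3 - <<'E'
from h import *
p=st()["ee_pos"]; ctrl.line_to([p[0],p[1],.42],speed=.2)
ctrl.reach([.45,.05,.42],R_down(ST[2]+np.pi/2))
im,d=snap("top"); im2,d2=snap("scene")
for n,D in(("top",d),("scene",d2)):
    X=cloud(n,D); c,s=np.cos(ST[2]),np.sin(ST[2]); S=(X[...,:2]-ST[:2])@np.array([[c,-s],[s,c]])
    for x in(-.062,.06):
        m=(abs(S[...,0]-x)<.006)&(abs(S[...,1])<.09); print(n,x,np.median(X[...,2][m]).round(4))
o=np.hstack([cv2.resize(im[90:220,255:415],(400,325)),cv2.resize(im2[80:250,80:240],(400,425))[:325]])
cv2.imwrite("pics/p3.png",o[:,:,::-1])
for sg,q in((1,"L"),(-1,"R")):
  for off in(0,np.pi):
    for k in(0,1):  # start parked / end
        ang=ST[2]+sg*np.pi/2*(1-k)+np.pi/2+off   # jaw axis normal to bar
        j=ctrl.ik(tcp(w(-.09,sg*.12,.137)),R_down(ang)); print(q,off>0,k,None if j is None else np.round(j,2))
E
```

```text
top -0.062 0.108
top 0.06 0.1093
scene -0.062 0.1083
scene 0.06 0.1084
L False 0 [-0.61  0.36  0.78  1.78 -0.28  1.11  2.95]
L False 1 [-0.72  0.41  0.92  1.78 -0.36  1.13  1.44]
L True 0 [-0.73  0.41  0.95  1.79 -0.37  1.13 -0.12]
L True 1 [-0.97  0.86  1.53  1.79 -0.88  1.39 -1.28]
R False 0 [-0.48  0.42  1.19  1.88 -0.43  1.13  0.41]
R False 1 [-0.52  0.46  1.25  1.88 -0.48  1.15  2.02]
R True 0 [ 1.02  0.28 -0.64  1.82  0.19  1.1   3.  ]
R True 1 [-0.57  0.56  1.37  1.88 -0.59  1.2  -1.01]
```

View pics/p3.png

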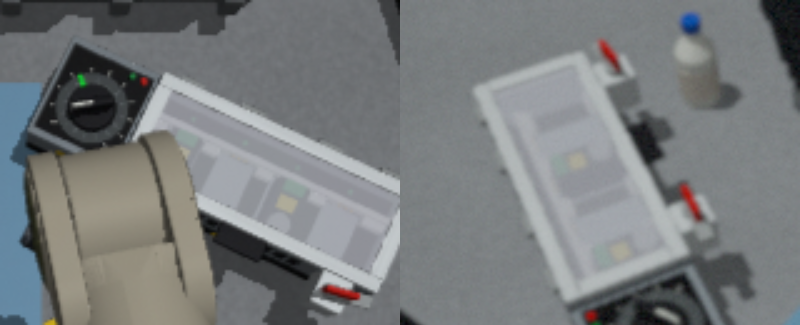

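The lid is shut: its top reads z 0.108 to 0.109 front and back in both cameras, and both turnbuttons are still parked. Now the left one.

```bash
cat >> h.py <<'E'
def turn(x,y,z,a0,a1,n,off,grip=20,opening=.04,close=0.0):
    """pinch a bar lying at station angle a0, turn it to a1 about (x,y)"""
    P=tcp(w(x,y,z)); up=P+[0,0,.07]; Rj=lambda a:R_down(ST[2]+a+np.pi/2+off)
    ctrl.move_gripper(opening,grip); ctrl.reach(up,Rj(a0)); ctrl.line_to(P,speed=.12)
    ctrl.move_gripper(close,grip); print("width",st()["grip_width"],np.round(st()["wrist_force"],1))
    for a in np.linspace(a0,a1,n+1)[1:]:
        ctrl.reach(P,Rj(a)); s=st(); f=np.round(s["wrist_force"],1); print(round(a,2),f,np.round(s["moment"][2],2))
        if np.linalg.norm(f)>45: print("high force"); break
    ctrl.move_gripper(opening); ctrl.line_to(up,speed=.15); print("t",st()["t"])
E
python3 - <<'E'
from h import *
turn(-.09,.12,.137,np.pi/2-.05,.0,5,0)
E
```

```text
width 0.007558880500786327 [-5.3  2.2  6.2]
1.22 [-3.2  1.7  5.8] -0.0
0.91 [-4.   0.9  5.8] -0.07
0.61 [-3.6  0.5  6.5] -0.01
0.3 [-2.9 -0.5  6.6] -0.08
0.0 [-4.5  0.   7. ] -0.09
t 35.075
```

```bash
python3 - <<'E'
from h import *
turn(-.09,-.12,.137,-np.pi/2+.19,.0,5,0)
p=st()["ee_pos"]; ctrl.line_to([p[0],p[1],.42],speed=.2)
ctrl.reach([.42,.1,.42],R_down(1.2))
im,d=snap("top"); im2,d2=snap("scene")
for n,I,D in(("top",im,d),("scene",im2,d2)):
    X=cloud(n,D); h=cv2.cvtColor(I,cv2.COLOR_RGB2HSV); c,s=np.cos(ST[2]),np.sin(ST[2]); S=(X[...,:2]-ST[:2])@np.array([[c,-s],[s,c]])
    red=((h[...,0]<8)|(h[...,0]>172))&(h[...,1]>120)&(X[...,2]>.12)
    for sg in(1,-1):
        m=red&(np.hypot(S[...,0]+.09,S[...,1]-sg*.12)<.06)
        if m.sum()>5:
            v=cv2.fitLine((S[m]*1000).astype(np.float32),cv2.DIST_L2,0,.01,.01).ravel(); print(n,sg,m.sum(),"bar angle",np.arctan(v[1]/v[0]).round(3))
    # knob: green index and white pointer, about knob centre
    K=w(-.008,.228,0)[:2]
    for nm,msk,z,rr in(("green",(h[...,0]>45)&(h[...,0]<80)&(h[...,1]>110)&(h[...,2]>80),.092,(.028,.046)),("white",(h[...,1]<60)&(h[...,2]>150),.123,(0,.03))):
        P=np.array([at_z(n,rc,z)[:2] for rc in np.argwhere(msk&(np.hypot(X[...,0]-K[0],X[...,1]-K[1])<.07))]).reshape(-1,2)-K
        q=np.hypot(*P.T); P=P[(q>rr[0])&(q<rr[1])]
        if len(P): print(n,nm,len(P),P.mean(0).round(4),"r",np.hypot(*P.mean(0)).round(4),"world ang",np.arctan2(P[:,1].mean(),P[:,0].mean()).round(3))
    for q,z in(("mark",.092),("knob_grip",.111),("knob_tip",.111)):
        for c_,rc in pts(n,q): print(n,q,c_,(at_z(n,rc,z)[:2]-K).round(4))
cv2.imwrite("pics/p4.png",np.hstack([cv2.resize(im[80:220,260:420],(400,350)),cv2.resize(im2[80:240,110:270],(400,400))[:350]])[:,:,::-1])
big=np.hstack([cv2.resize(im[105:160,265:320],(400,400),interpolation=cv2.INTER_CUBIC),cv2.resize(im2[180:235,155:210],(400,400),interpolation=cv2.INTER_CUBIC)]); cv2.imwrite("pics/p4k.png",big[:,:,::-1])
E
```

```text
width 0.007474232567990806 [-3.1  1.6  7.5]
-1.1 [-4.1  2.   8. ] 0.08
-0.83 [-4.4  3.   8.8] 0.03
-0.55 [-4.3  3.9  9.5] 0.04
-0.28 [-4.5  3.1  8.6] 0.02
0.0 [-4.3  2.7 10.2] -0.03
t 40.0667
top 1 36 bar angle 0.002
top -1 51 bar angle -0.014
top green 13 [0.0343 0.0122] r 0.0364 world ang 0.343
top white 4 [-0.0017  0.0122] r 0.0123 world ang 1.706
top mark 0.55 [ 0.0447 -0.0012]
top knob_grip 0.69 [ 0.0045 -0.0028]
scene 1 81 bar angle -0.022
scene -1 67 bar angle -0.01
scene green 28 [0.0353 0.0107] r 0.0369 world ang 0.295
scene white 2 [-0.0029  0.0093] r 0.0097 world ang 1.87
scene mark 0.61 [0.0327 0.0066]
scene knob_grip 0.62 [0.0602 0.2507]
scene knob_tip 0.61 [-0.0068  0.0251]
```

View pics/p4.png

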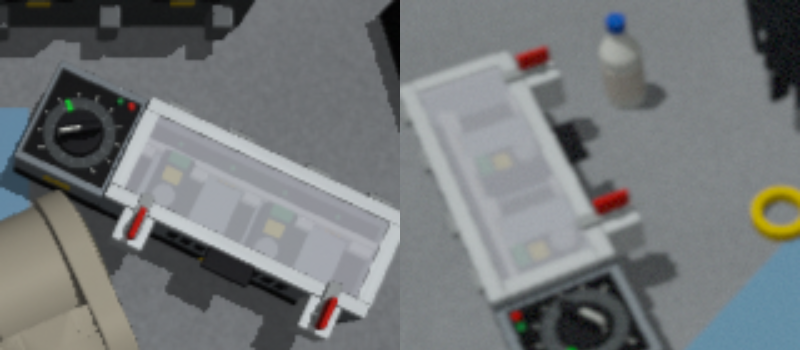

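View pics/p4k.png

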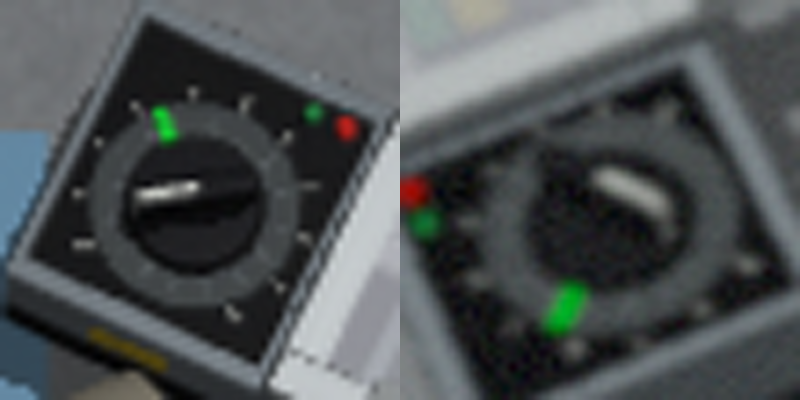

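Both bars read within about 0.02 rad of square in both cameras. The index stands at about 0.35 rad world and the pointer at about 1.77, so I'll turn the knob.

```bash
python3 - <<'E'
from h import *
c=at_z("top",[132.5,291.4],.092); g=at_z("top",[121.9,287.4],.092); print(c,g,np.arctan2(*(g-c)[1::-1]))
C=(c[:2]+[.6638,.0188]+w(-.008,.228,0)[:2])/3; print("centre",C)
cs,sn=np.cos(ST[2]),np.sin(ST[2]); x,y=(C-ST[:2])@np.array([[cs,-sn],[sn,cs]]); print(x,y)
a1=.35-ST[2]
for a in(2.22,1.5,a1): print(np.round(ctrl.ik(tcp(w(x,y,.121)),R_down(ST[2]+a-np.pi/2)),2))
turn(x,y,.121,2.22,a1,5,-np.pi,grip=25)
p=st()["ee_pos"]; ctrl.line_to([p[0],p[1],.42],speed=.2); ctrl.reach([.42,.1,.42],R_down(1.2))
im,d=snap("top"); im2,_=snap("scene")
for n in("top","scene"):
    for q,z in(("mark",.092),("knob_tip",.111)):
        for k,rc in pts(n,q): print(n,q,k,at_z(n,rc,z)[:2]-C)
big=np.hstack([cv2.resize(im[105:160,265:320],(400,400),interpolation=cv2.INTER_CUBIC),cv2.resize(im2[180:235,155:210],(400,400),interpolation=cv2.INTER_CUBIC)]); cv2.imwrite("pics/p5k.png",big[:,:,::-1])
E
```

```text
[0.66265238 0.02032889 0.092     ] [0.69600427 0.03232458 0.092     ] 0.34526367517788265
centre [0.66261278 0.01990873]
-0.0065956269801076975 0.22791641323161888
[-0.74  0.81  1.11  1.46 -0.73  1.32  0.61]
[-0.76  0.84  1.15  1.46 -0.77  1.34 -0.08]
[-0.77  0.86  1.18  1.46 -0.8   1.36 -0.77]
width 0.011270352597842006 [-9.3  0.1  8.6]
1.94 [-12.    0.5   9. ] -0.03
1.65 [-13.7   0.1  12.2] 0.0
1.37 [-16.4   1.7  11.6] -0.01
1.09 [-19.4   2.8  13.2] 0.01
0.8 [-19.2   2.9  13.8] -0.0
t 47.4583
top mark 0.72 [0.04413029 0.00836549]
top knob_tip 0.84 [0.03149657 0.01005375]
scene mark 0.78 [0.03519976 0.00330421]
scene knob_tip 0.7 [0.0276354  0.01203251]
```

View pics/p5k.png

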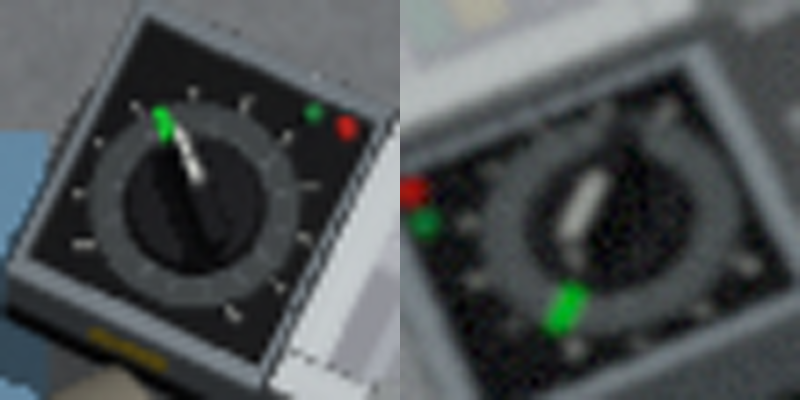

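```bash
python3 - <<'E'
from h import *
C=np.array([.6626,.0199])
for n in("top","scene"):
    im,d=snap(n); h=cv2.cvtColor(im,cv2.COLOR_RGB2HSV); X=cloud(n,d)
    near=np.hypot(X[...,0]-C[0],X[...,1]-C[1])<.035
    gm=(h[...,0]>45)&(h[...,0]<80)&(h[...,1]>110)&(np.hypot(X[...,0]-C[0],X[...,1]-C[1])<.06)&(np.hypot(X[...,0]-C[0],X[...,1]-C[1])>.025)
    for nm,m,z in(("white",near&(h[...,1]<80)&(h[...,2]>95)&(X[...,2]>.105),.123),("green",gm,.092)):
        rc=np.argwhere(m); wt=h[...,2][m].astype(float)-60 if nm=="white" else h[...,1][m].astype(float)
        P=np.array([at_z(n,r,z)[:2] for r in rc]); c=(P*wt[:,None]).sum(0)/wt.sum(); Q=(P-c)*np.sqrt(wt)[:,None]
        v=np.linalg.svd(Q,full_matrices=False)[2][0]; v*=np.sign(v[0])
        print(n,nm,len(P),"c",c.round(4),"rel ang",np.arctan2(*(c-C)[::-1]).round(3),"r",np.hypot(*(c-C)).round(4),"axis",np.arctan2(v[1],v[0]).round(3))
    for q in("fitting","hood","tape","ipa"):
        for k,rc in pts(n,q): print(n,q,k,at_z(n,rc,0)[:2].round(3))
print(st()["t"])
E
```

```text
top white 13 c [0.6745 0.0256] rel ang 0.445 r 0.0131 axis 0.363
top green 14 c [0.6983 0.0271] rel ang 0.198 r 0.0365 axis -1.546
top fitting 0.39 [0.524 0.296]
top hood 0.61 [0.682 0.243]
top ipa 0.69 [ 0.335 -0.221]
scene white 28 c [0.6735 0.024 ] rel ang 0.362 r 0.0117 axis 0.312
scene green 44 c [0.6973 0.0306] rel ang 0.299 r 0.0363 axis 1.515
scene fitting 0.64 [0.363 0.042]
scene hood 0.75 [0.689 0.239]
scene tape 0.62 [0.37  0.049]
scene ipa 0.63 [ 0.328 -0.235]
50.1167
```

```bash
python3 -c "
from h import *
ctrl.sign_off(); print(st()['t'])"
```

```text
the job is handed in; nothing more can be done
the job is handed in; nothing more can be done
```

I finished the job and handed it in at about 50 s of robot time. The sign-off gives no verdict, so this rests on my own last checks.

- **Modules:** Both modules on the mat went into bay 0 and bay 2, green ends to the rear. Measured before the lid was shut, they were about 1 mm off the bay middle, with yaw under 1° and lying flat. Through the shut lid's window they still look in place.
- **Lid:** Its top reads z 0.108 to 0.109 front and back in both cameras, so it is shut.
- **Turnbuttons:** Both bars are within about 0.02 rad of square across the rim.
- **Knob:** Set last. The pointer measures 0.31 to 0.36 rad and the green index about 0.35 rad, against a tolerance of 0.13.

**Checks that disagreed:**
- My last reading of the index gave 0.20 rad (top camera) and 0.30 rad (scene camera). I discounted both because the colour mask also took in the green LED on the deck. I relied on the earlier reading without the LED.
- The networks were noisy on the bystanders. One scene report put the brass fitting at the tape's position, and the top camera found the fitting 1.2 cm from its first reading. In the reports I trusted, the hood, tape and squeeze bottle had not moved. I did not re-measure the screwdriver or the fan.

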